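Tidy the screw kit and hold up the full tin

ROBOT

A 6-joint arm with a two-finger parallel gripper is mounted at the origin on a cart in front of the work surface, level with it; the furniture and walls round the work are solid. World frame = base frame: x ahead of the robot, y to its left, z up, the work surface at z = 0. Lengths are in m, angles in rad, forces in N, time in s.
With the tool pointing down it reaches from about 0.375 to 0.9 m from the base axis. Payload 3.1 kg.
Tool frame: the origin (TCP) lies midway between the tips of the shut fingers; the grasp point (between the pads) lies robot.grip_depth behind it (robot.grip_depth is the distance from the TCP to the grasp point, in m); z points along the fingers, y is the line along which they close (so a half turn about z gives the same grasp; the last joint's range is limited). The gripper opens to 87 mm and grips with 3 to 60 N. Pads are 19 mm wide; open, the fingers measure 117 mm over their backs; the gripper's body (75 mm by 190 mm) begins 51 mm behind the grasp point.
Start: joints at [-1.512, 0.527, 1.433, -0, 1.181, -0.178], TCP at [0.147, -0.607, 0.223] pointing down, gripper open.
Joint ranges: [-3.08, 3.08], [-0.75, 2.2], [0.22, 2.44], [-1.43, 4.57], [0, 2.65], [-2.85, 2.85]. Speed limits (rad/s): [2.79, 2.79, 3.14, 3.14, 3.14, 3.14].

INTERFACE

Orientations are given as a unit quaternion [x, y, z, w].
In Python, from rig import robot gives the robot as it stands.
- The arm moves only by the tool nudge_tcp, called after "Request:" as name(argument=value, ...), one argument or row to a line, values as JSON. Schema: {"type":"object","properties":{"segments":{"type":"object","properties":{"steps":{"type":"array","items":{"type":"array","items":{"type":"number"},"minItems":4,"maxItems":4},"minItems":1,"maxItems":20}},"additionalProperties":false,"required":["steps"]},"jaw":{"type":"number"},"force":{"type":"number"},"only":{"type":"string"},"quiet":{"type":"boolean"},"lines":{"type":"string"}},"required":["segments"],"additionalProperties":false}. segments is an object whose key "steps" holds a list of rows, 1 to 20 of them, each of 4 numbers: dx, dy, dz in m, then a turn about the tool's z in rad; each row shifts and turns the commanded pose from where the row before left it, along the tool's axes as they then stand; what a row does not reach is not made up. A row lasts 1/12 s, in which the tool goes at most 0.0417 m and 0.125 rad, less where a joint would pass 70% of its speed; a pose out of reach is approached as far as the arm can. jaw is the finger opening in m, set as the call begins (left out keeps the last). The fingers move at their own pace and stop on an object; force is the grip in N (left out, the last holds). Time passes only in rows, so rows that do not move let the fingers close. The tool returns the time, the measured TCP pose, the force, the opening and the grip force at its end. only (a regular expression) keeps the lines of the reply that match it, lines (a string "A,B") keeps lines A to B, and quiet returns only ok. Input that does not fit is refused with a message, and nothing moves.
- robot.get_obs(): the state, without advancing time (a new reading comes with each control period).
- robot.camera(name): name is "side" or "top" or "wrist"; returns a dict with "img" (384x512x3 uint8, red, green, blue), "fx", "fy", "cx", "cy" (pixels), "xyz" and "attitude" of the camera in the world. Camera axes: x right, y down, z forward; pixel columns grow to the right and rows downward; lengths in m; the calibration is good to about 2 mm. A picture is of the moment at which its call begins. There is no depth.
- robot.hand_in(): hands the job in; it is judged then, once.
The state is a dict: "time": time; "q": joint angles; "joint_velocities": joint speeds; "joint_torque": joint torques, N m; "position": TCP position; "tool_rot": TCP orientation; "ft_force": force on the tool from outside, world axes, zero at the start; "moment": the same for the moment, N m; "grip_width": finger opening in m; "grip_force": force on a finger pad.
Only numpy, scipy, OpenCV 4.12 (cv2) and the standard library are available. Lean on these libraries where they do the work, as an engineer would, in place of code of your own. Each camera call takes 0.05 s, during which the arm holds its last target. There are 200 camera calls.

TASK

I'm about to start on the computer case: put the blue screwdriver back in its own groove in the kit tray, fully down, and find out by their weight which of the three identical closed tins is the full one, clearly the heaviest. Finish holding that tin up, upright and still, in the gripper at least 15 cm above the desk, with the other two tins standing fully down in wells of the tray. Leave the other things on the desk where they are, and don't drop or tip the tins.

Things in the scene. Friction and masses are not known exactly. Their poses are not given: they have to be found in the camera images.
- kit_tray: Flat wooden kit tray, 150 x 214 x 16 mm, stays put on the desk. Origin: centre of its underside, on the desk; x across it (wells on the +x half, driver's groove on the -x half), y along its length, z up. All recesses are 12 mm deep, down to a grey felt floor 4 mm above the desk. Brass plates carry pictograms: a screwdriver by the groove, a disc behind each well.
- well_0 (a point): First of the tray's three round wells, 60 mm across, 12 mm deep: a tin goes in with 3 mm to spare all round and stands 36 mm proud. Any tin may use any well. Point: centre of the well's floor, 4 mm above the desk; axes as the tray's. At x +36, y -68 mm in the tray.
- well_1 (a point): Middle of the tray's three round wells, 60 mm across, 12 mm deep: a tin goes in with 3 mm to spare all round and stands 36 mm proud. Any tin may use any well. Point: centre of the well's floor, 4 mm above the desk; axes as the tray's. At x +36, y 0 mm in the tray; empty at the start.
- well_2 (a point): Third of the tray's three round wells, 60 mm across, 12 mm deep: a tin goes in with 3 mm to spare all round and stands 36 mm proud. Any tin may use any well. Point: centre of the well's floor, 4 mm above the desk; axes as the tray's. At x +36, y +68 mm in the tray.
- driver_slot (a point): The screwdriver's groove, along the tray's y. Point: on its floor, where the driver's origin (to 1 mm) comes to lie; axes as the tray's. It runs 81 mm either way: from y -22 to +81 mm it is 16 mm wide for the handle, from -81 to -22 mm only 8 mm for the shank, so the driver fits one way round only, handle towards the tray's +y.
- driver_scoop (a point): Finger scoop, a recess as deep as the groove that crosses it at the handle, so that fingers can set the handle right down. Point: on its floor, on the groove's middle line, 25 mm to +y of driver_slot; axes as the tray's. It measures 50 mm along the groove, and reaches 34 mm (+x) and 37 mm (-x, open at the tray's edge) to either side.
- driver: Small screwdriver, blue handle, lying on the desk, 153 mm long, 22 g. Origin: middle of its length, 0.8 mm above its lowest point; x axis from the thin shank (tip at x -77 mm, 3 mm thick) to the handle (x -8 to +77 mm, 11.6 mm thick, axis 5 mm above the origin). Grip it across the handle at x +25 mm, the place that lies in the tray's finger scoop.
- tin_a: One of three tins alike outside, closed (lid fixed): aluminium, blank paper band, knurled lid. 48 mm high, body 54 mm across (foot edge rounded, 49 mm), lid (top 16 mm) 56 mm. Origin: centre of underside, z up. The full one, different each time whatever its name, weighs 0.33-0.50 kg, the other two 0.10-0.22 kg each. Grip by the lid from above. Starts in an outer well.
- tin_b: One of three tins alike outside, closed (lid fixed): aluminium, blank paper band, knurled lid. 48 mm high, body 54 mm across (foot edge rounded, 49 mm), lid (top 16 mm) 56 mm. Origin: centre of underside, z up. The full one, different each time whatever its name, weighs 0.33-0.50 kg, the other two 0.10-0.22 kg each. Grip by the lid from above. Starts in the other outer well.
- tin_c: One of three tins alike outside, closed (lid fixed): aluminium, blank paper band, knurled lid. 48 mm high, body 54 mm across (foot edge rounded, 49 mm), lid (top 16 mm) 56 mm. Origin: centre of underside, z up. The full one, different each time whatever its name, weighs 0.33-0.50 kg, the other two 0.10-0.22 kg each. Grip by the lid from above. Starts on the desk behind the tray.
- usb_stick: Black USB stick, 54 x 18 x 9 mm, lying in its own small pocket of the tray; stays there. Origin: centre of the underside.
- earbud_case: Bystander: grey earbud case, 23 x 60 x 45 mm, standing on the desk at the back. Origin: centre of the underside.
- tweezers: Bystander: steel tweezers, 109 x 16 x 9 mm, lying on the desk at the back. Origin: centre of the underside.

How it is judged:
By the outcome, as a careful person would: the job done as asked, in the order asked, and still so for the second after the job is handed in, while the arm keeps its last pose, push and grip.
It also fails if it takes over 72 s, if anything falls off the work surface, if the arm or the gripper's body presses on something with over 40 N, if the wrist force passes 120 N, or if a joint passes its speed limit or range.

## Working session

There is one attempt and no reset: what is moved stays moved. The work goes in short steps, Python scripts to look and compute and a tool call to move; the robot and the scene stay as the last step left them, time stands still between calls to the robot, and variables do not carry over. Pictures are saved under pics/ and viewed, at most 10 in all, crops included, and the job is handed in when it is done.

```bash
ls; mkdir -p pics; python3 - <<'E'
from rig import robot
import cv2,numpy as np
o=robot.get_obs();print({k:np.round(v,3) for k,v in o.items()},robot.grip_depth)
ims=[]
for n in("top","side"):
    c=robot.camera(n);print(n,c["fx"],c["cx"],c["cy"],c["xyz"],c["attitude"])
    cv2.imwrite(f"pics/{n}0.png",cv2.cvtColor(c["img"],cv2.COLOR_RGB2BGR))
E
```

```text
pics
rig.py
{'time': np.float64(0.0), 'q': array([-1.512,  0.528,  1.434, -0.   ,  1.181, -0.179]), 'joint_velocities': array([ 0.001, -0.002,  0.001, -0.001,  0.002, -0.002]), 'joint_torque': array([-1.0000e-03, -4.4004e+01, -1.7659e+01,  6.3000e-02,  5.8000e-02,
       -0.0000e+00]), 'position': array([ 0.147, -0.607,  0.222]), 'tool_rot': array([ 0.993,  0.119,  0.   , -0.001]), 'ft_force': array([-0.602, -0.465, -0.254]), 'moment': array([-0.008, -0.04 ,  0.041]), 'grip_force': np.float64(0.0), 'grip_width': np.float64(0.087)} 0.0187
top 414.5766814550355 255.72714730745398 189.21111839551014 [ 0.43359165 -0.15987687  0.90076515] [-0.69965231  0.712612   -0.02058061  0.04740491]
side 405.62165330383255 253.11718726591107 187.13766544628035 [ 1.09030843 -0.19868319  0.70805554] [ 0.68828698  0.63680139 -0.23316106 -0.257645  ]
```
View pics/top0.png

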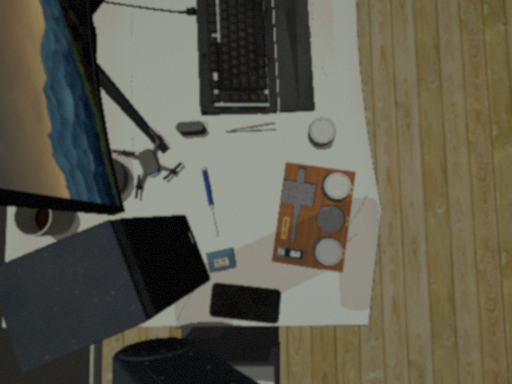

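View pics/side0.png

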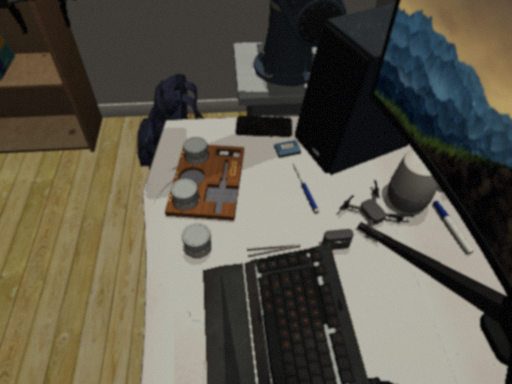

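The top view shows the tray (brown, ~276-355 x 163-271), tins at (338,185), (328,251) and (321,131), the driver lying from (205,168) to (217,235), and the tall PC case at left, top edge up to (209,270). The side view confirms this. Next I'll measure.

```bash
cat > h.py <<'E'
from rig import robot
import cv2,numpy as np
from scipy.spatial.transform import Rotation as R
def cast(c,px,z):
    px=np.atleast_2d(px).astype(float)
    d=np.c_[(px[:,0]-c["cx"])/c["fx"],(px[:,1]-c["cy"])/c["fy"],np.ones(len(px))]
    d=R.from_quat(c["attitude"]).apply(d);o=np.array(c["xyz"])
    return o+d*((z-o[2])/d[:,2])[:,None]
def proj(c,p):
    q=R.from_quat(c["attitude"]).inv().apply(np.atleast_2d(p)-c["xyz"])
    return np.c_[c["cx"]+c["fx"]*q[:,0]/q[:,2],c["cy"]+c["fy"]*q[:,1]/q[:,2]]
def tri(c1,p1,c2,p2):
    A=[];b=[]
    for c,p in((c1,p1),(c2,p2)):
        d=R.from_quat(c["attitude"]).apply([(p[0]-c["cx"])/c["fx"],(p[1]-c["cy"])/c["fy"],1]);d/=np.linalg.norm(d)
        M=np.eye(3)-np.outer(d,d);A.append(M);b.append(M@c["xyz"])
    return np.linalg.lstsq(np.vstack(A),np.hstack(b),rcond=None)[0]
def blobs(m,a=20):
    cs,_=cv2.findContours(m.astype(np.uint8),cv2.RETR_EXTERNAL,cv2.CHAIN_APPROX_NONE)
    return sorted([c for c in cs if cv2.contourArea(c)>a],key=cv2.contourArea,reverse=True)
E
python3 - <<'E'
from h import *
c=robot.camera("top");s=robot.camera("side")
for n,k in(("top",c),("side",s)):
    hsv=cv2.cvtColor(k["img"],cv2.COLOR_RGB2HSV);H,S,V=[hsv[...,i].astype(int) for i in range(3)]
    box=np.zeros(H.shape,bool)
    if n=="top": box[150:285,265:365]=1
    else: box[135:225,155:252]=1
    m=box&(H<14)&(S>110)&(V>40)
    pts=np.vstack(blobs(m,60));hull=cv2.convexHull(pts)
    q=cv2.approxPolyDP(hull,4,True)[:,0];print(n,"tray px",q.tolist())
    print(np.round(cast(k,q,0.016)[:,:2],4).tolist())
    if n=="top":
        r=cv2.minAreaRect(np.float32(cast(k,hull[:,0],0.016)[:,:2]*1000));print(r)
    m=(H>100)&(H<125)&(S>140)&(V>50)
    b=np.zeros(H.shape,bool)
    if n=="top": b[160:245,195:225]=1
    else: b[160:220,290:325]=1
    for q in blobs(m&b,8)[:2]:
        p=cast(k,q[:,0],0.006)[:,:2];print("handle",cv2.minAreaRect(np.float32(p*1000)),q[:,0].min(0),q[:,0].max(0))
a=cv2.cvtColor(c["img"],cv2.COLOR_RGB2BGR);b=cv2.cvtColor(s["img"],cv2.COLOR_RGB2BGR)
A=cv2.resize(a[110:280,190:360],(595,595),interpolation=cv2.INTER_CUBIC)
cv2.imwrite("pics/A.png",A)
E
```

```text
Traceback (most recent call last):
ValueError: need at least one array to concatenate
```

```bash
python3 - <<'E'
from h import *
c=robot.camera("top")
hsv=cv2.cvtColor(c["img"],cv2.COLOR_RGB2HSV)
for p in((280,170),(350,205),(310,230),(207,180),(205,172),(212,215),(338,185),(330,218),(300,190),(320,290)): print(p,hsv[p[1],p[0]],c["img"][p[1],p[0]])
a=cv2.cvtColor(c["img"],cv2.COLOR_RGB2BGR)
cv2.imwrite("pics/A.png",cv2.resize(a[110:280,190:360],(595,595),interpolation=cv2.INTER_CUBIC))
E
```

```text
(280, 170) [ 42  16 160] [156 160 150]
(350, 205) [ 13 103 102] [102  79  61]
(310, 230) [ 13 164  92] [92 59 33]
(207, 180) [112 148  86] [36 49 86]
(205, 172) [111 177  85] [26 43 85]
(212, 215) [ 42  17 146] [142 146 136]
(338, 185) [ 37  15 151] [149 151 142]
(330, 218) [10 10 80] [80 78 77]
(300, 190) [15  5 93] [93 92 91]
(320, 290) [ 51  11 160] [155 160 153]
```

View pics/A.png

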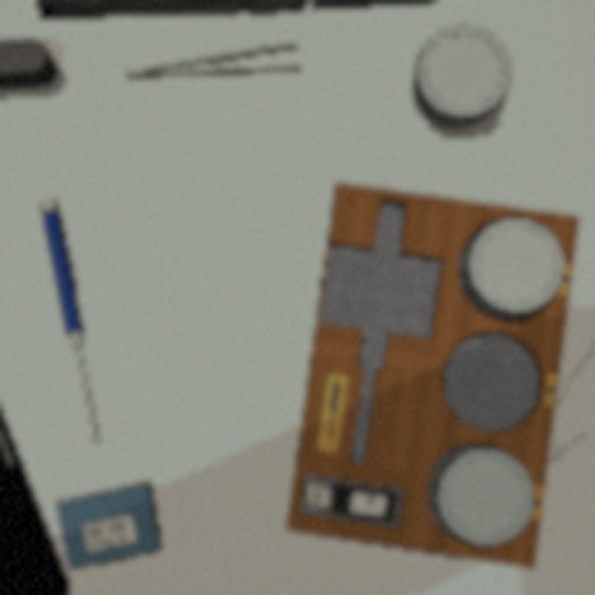

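Crop shows tray corners at crop px (337,184),(578,216),(535,566),(289,530); tins' lids at (515,265),(485,497),(465,75); empty middle well at (492,382); driver from handle end (48,200) to tip (99,442), scoop around (380,292).

```bash
cat > m.py <<'E'
from h import *
c=robot.camera("top")
hsv=cv2.cvtColor(c["img"],cv2.COLOR_RGB2HSV);H,S,V=[hsv[...,i].astype(int) for i in range(3)]
def box(x0,x1,y0,y1):
    b=np.zeros(H.shape,bool);b[y0:y1,x0:x1]=1;return b
m=box(265,365,155,280)&(H<20)&(S>75)&(V>30)
hull=cv2.convexHull(np.vstack(blobs(m,30)))
r=cv2.minAreaRect(np.float32(cast(c,hull[:,0],0.016)[:,:2]*1000));print("tray",r)
cr=np.array([[337,184],[578,216],[535,566],[289,530]])/3.5+[190,110]-.5
P=cast(c,cr,.016)[:,:2];print("hand corners",P.mean(0),np.linalg.norm(np.diff(P,axis=0),axis=1))
ctr=P.mean(0);yd=(P[0]+P[1]-P[2]-P[3]);yaw=np.arctan2(yd[1],yd[0])-np.pi/2
print("ctr",ctr,"yaw",yaw)
m=box(195,225,160,245)&(H>100)&(H<125)&(S>100)
q=blobs(m)[0][:,0];print("handle",cv2.minAreaRect(np.float32(cast(c,q,.006)[:,:2]*1000)))
d=(np.array([[48,200],[99,442],[75,340]])/3.5+[190,110]-.5);print("driver pts",cast(c,d,.005).round(4).tolist())
# lids: bright vs surroundings, crop centres/radii by hand check
g=cv2.GaussianBlur(cv2.cvtColor(c["img"],cv2.COLOR_RGB2GRAY),(0,0),1)
big=cv2.resize(g[110:280,190:360],None,fx=4,fy=4,interpolation=cv2.INTER_CUBIC)
cs=cv2.HoughCircles(big,cv2.HOUGH_GRADIENT,1,80,param1=60,param2=18,minRadius=46,maxRadius=64)
for x,y,rr in cs[0]:
    p=[(x+.5)/4+190-.5,(y+.5)/4+110-.5]
    print("circ",np.round(p,1),round(rr/4,1),"z52",cast(c,p,.052)[0,:2].round(4),"z48",cast(c,p,.048)[0,:2].round(4),"z16",cast(c,p,.016)[0,:2].round(4))
cy,sy=np.cos(yaw),np.sin(yaw);M=np.array([[cy,-sy],[sy,cy]])
for n,v in dict(w0=(.036,-.068),w1=(.036,0),w2=(.036,.068)).items():print(n,ctr+M@v)
E
python3 m.py
```

```text
tray ((459.52410888671875, -248.81048583984375), (148.92625427246094, 212.7412567138672), 80.54330444335938)
hand corners [ 0.46017588 -0.24891435] [0.14799226 0.21272192 0.14809334]
ctr [ 0.46017588 -0.24891435] yaw -1.7300598804721687
handle ((527.3899536132812, -21.40395736694336), (72.02881622314453, 7.2795891761779785), 10.996309280395508)
driver pts [[0.5725, -0.0121, 0.005], [0.4211, -0.043, 0.005], [0.4843, -0.0285, 0.005]]
circ [337.5 185.2] 13.6 z52 [ 0.5206 -0.2957] z48 [ 0.521  -0.2964] z16 [ 0.5243 -0.3015]
circ [321.2 133.5] 14.7 z52 [ 0.629  -0.2661] z48 [ 0.63   -0.2666] z16 [ 0.6373 -0.2706]
w0 [ 0.38732718 -0.27367455]
w1 [ 0.4544666  -0.28445874]
w2 [ 0.52160602 -0.29524294]
```

```bash
python3 - <<'E'
from h import *
c=robot.camera("top");s=robot.camera("side")
f=lambda x,y:[x/3.5+190-.5,y/3.5+110-.5]
def P(l): return cast(c,[f(*p) for p in l],.016)[:,:2]
print("groove ends",P([(393,203),(359,462)]).round(4).tolist())
print("groove step/scoop corners",P([(329,245),(442,261),(433,338),(319,322)]).round(4).tolist())
p=[(415,71),(463,25),(511,72),(463,118)];print("desk tin",cast(c,[f(*q) for q in p],.048).round(4).tolist())
print("tin w0",cast(c,f(485,497),.052).round(4))
print("case base",cast(c,[(190,215),(209,270)],0).round(3).tolist(),"side",cast(s,[(298,133),(333,174)],0).round(3).tolist())
L=[cv2.cvtColor(k["img"],cv2.COLOR_RGB2BGR) for k in(c,s)]
g=np.hstack([cv2.resize(L[0][200:384,0:290],(400,254)),cv2.resize(L[1][0:190,220:512],(400,254))])
g=cv2.convertScaleAbs(g,alpha=2,beta=20);g=cv2.resize(g,(800,508));cv2.imwrite("pics/B.png",g)
E
```

```text
groove ends [[0.5641, -0.2267], [0.4068, -0.202]]
groove step/scoop corners [[0.539, -0.1869], [0.5277, -0.2555], [0.4808, -0.2486], [0.4919, -0.1797]]
desk tin [[0.6385, -0.2395, 0.048], [0.6658, -0.2688, 0.048], [0.6365, -0.2963, 0.048], [0.6094, -0.267, 0.048]]
tin w0 [[ 0.3868 -0.2721  0.052 ]]
case base [[0.467, 0.018, 0.0], [0.348, -0.023, 0.0]] side [[0.308, -0.013, 0.0], [0.457, 0.047, 0.0]]
```

View pics/B.png

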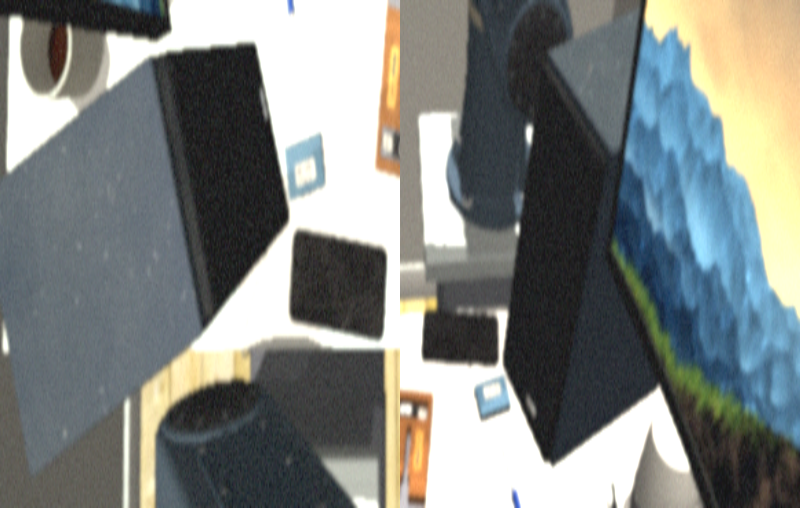

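```bash
python3 - <<'E'
from h import *
c=robot.camera("top");s=robot.camera("side")
for a,b in(((148.6,317.7),(325.9,18.7)),((112.4,219.9),(374.8,59)),((208.8,277.9),(296.7,137.6)),((184.9,215.6),(329.5,172.8))):
    p=tri(c,a,s,b);print(p.round(3),(proj(c,p)-a).round(1),(proj(s,p)-b).round(1))
E
```

```text
[0.312 0.015 0.309] [[0.5 0. ]] [[ 0.4 -0.1]]
[0.451 0.076 0.3  ] [[-1.7 -0.3]] [[-1.4  0.3]]
[ 0.332 -0.022  0.007] [[-0.5 -0. ]] [[-0.4  0. ]]
[0.466 0.031 0.014] [[-2.  -0.2]] [[-1.8  0.2]]
```

Case: side face roughly (0.32,-0.02)→(0.46,0.04), about 0.31 m tall. Driver handle is at ≈(0.527,-0.021), so clearance to the case is tight; grip at +33 mm. First I go above the tray.

Request:
nudge_tcp(
  segments={"steps": [[0.0305,-0.0188,0,0],[0.0305,-0.0188,0,0],[0.0305,-0.0188,0,0],[0.0305,-0.0188,0,0],[0.0305,-0.0188,0,0],[0.0305,-0.0188,0,0],[0.0305,-0.0188,0,0],[0.0305,-0.0188,0,0],[0.0305,-0.0188,0,0],[0.0305,-0.0188,0,0],[0.0305,-0.0188,0,0],[0.0305,-0.0188,0,0],[0.0305,-0.0188,0,0],[0.0305,-0.0188,0,0],[0,0,0,0],[0,0,0,0]]},
  jaw=0.06,
)

```text
time: 1.83
position: [0.5012, -0.2495, 0.2226]
tool_rot: [0.993, 0.121, -0.0, 0.0]
ft_force: [0.0, -0.4, -0.4]
grip_width: 0.0599
grip_force: 0.0
```

```bash
python3 - <<'E'
from h import *
o=robot.get_obs();print(o["q"].round(3),o["position"].round(4),o["tool_rot"].round(4))
w=robot.camera("wrist");print(w["fx"],w["xyz"],w["attitude"])
t=R.from_quat(o["tool_rot"]).inv();print("cam in tool",t.apply(np.array(w["xyz"])-o["position"]))
cv2.imwrite("pics/w1.png",cv2.cvtColor(w["img"],cv2.COLOR_RGB2BGR))
E
```

```text
[-0.661  0.44   1.598 -0.     1.104  0.668] [ 0.5012 -0.2495  0.2226] [ 9.927e-01  1.207e-01 -0.000e+00  2.000e-04]
265.5193626377209 [ 0.56505931 -0.23407122  0.38413638] [ 0.78131237 -0.61197074 -0.07500221  0.09704368]
cam in tool [ 0.06566081  0.00033941 -0.16153477]
```

View pics/w1.png

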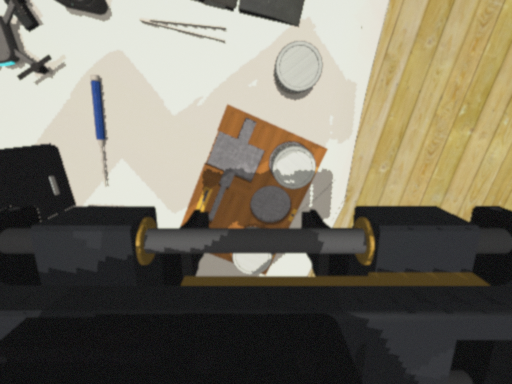

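The wrist view shows the driver from (96,78) to (106,183), the tray with its empty groove (247,125)-(215,215), and the tins at (293,163), (299,67). Measuring the driver and groove in this view.

```bash
python3 - <<'E'
from h import *
w=robot.camera("wrist")
hsv=cv2.cvtColor(w["img"],cv2.COLOR_RGB2HSV);H,S,V=[hsv[...,i].astype(int) for i in range(3)]
m=(H>100)&(H<125)&(S>110);m[:,:80]=0;m[:,130:]=0;m[:70]=0;m[190:]=0
q=blobs(m)[0][:,0];r=cv2.minAreaRect(np.float32(cast(w,q,.0058)[:,:2]*1000));print("handle",r)
print("ends",cast(w,[(95.5,76),(106.5,185)],.005).round(4).tolist())
g=(S<60)&(V<125)&(V>40);b=np.zeros_like(g);b[110:195,205:266]=1
q=blobs(g&b)[0];hull=cv2.convexHull(q)[:,0];print("felt",q[:,0].min(0),q[:,0].max(0))
m=(H<20)&(S>90)&(V>30);b=np.zeros_like(g);b[95:205,180:330]=1
h=cv2.convexHull(np.vstack(blobs(m&b,30)));a=cv2.approxPolyDP(h,3,True)[:,0];print(a.tolist());print(cast(w,a,.016)[:,:2].round(4).tolist())
big=cv2.resize(cv2.GaussianBlur(cv2.cvtColor(w["img"],cv2.COLOR_RGB2GRAY),(0,0),1)[30:230,200:340],None,fx=4,fy=4,interpolation=cv2.INTER_CUBIC)
for x,y,rr in cv2.HoughCircles(big,cv2.HOUGH_GRADIENT,1,80,param1=60,param2=18,minRadius=70,maxRadius=110)[0]:
    p=[(x+.5)/4+199.5,(y+.5)/4+29.5];print(np.round(p,1),rr/4,cast(w,p,.052)[0].round(4),cast(w,p,.048)[0].round(4),cast(w,p,.016)[0].round(4))
# predicted tray corners
ctr=np.array([.460,-.249]);yw=-1.732;M=np.array([[np.cos(yw),-np.sin(yw)],[np.sin(yw),np.cos(yw)]])
for v in((-.075,.107),(.075,.107)):
    p=ctr+M@v;print("pred corner",p.round(4),proj(w,[*p,.016]).round(1))
E
```

```text
handle ((526.9876098632812, -23.066574096679688), (73.90403747558594, 10.080958366394043), 11.226899147033691)
ends [[0.5697, -0.0164, 0.005], [0.4234, -0.0464, 0.005]]
felt [207 162] [253 194]
[[325, 148], [298, 204], [188, 204], [227, 104]]
[[0.5516, -0.3387], [0.465, -0.3249], [0.4271, -0.1697], [0.5762, -0.1951]]
[293.5 167. ] 21.675 [ 0.5205 -0.297   0.052 ] [ 0.52   -0.2978  0.048 ] [ 0.5158 -0.3037  0.016 ]
[296.5  68.5] 20.65 [ 0.6326 -0.2689  0.052 ] [ 0.6334 -0.2693  0.048 ] [ 0.64   -0.2726  0.016 ]
[238.8 130.8] 21.85 [ 0.5478 -0.2197  0.052 ] [ 0.5476 -0.2195  0.048 ] [ 0.5461 -0.218   0.016 ]
[331.  194.5] 22.9 [ 0.4973 -0.3542  0.052 ] [ 0.4965 -0.3556  0.048 ] [ 0.49   -0.3671  0.016 ]
[303.5 109. ] 26.25 [ 0.5912 -0.2895  0.052 ] [ 0.5916 -0.2901  0.048 ] [ 0.5942 -0.2954  0.016 ]
[305.  188.8] 19.6 [ 0.4967 -0.3192  0.052 ] [ 0.4959 -0.3202  0.048 ] [ 0.4894 -0.3283  0.016 ]
pred corner [ 0.5777 -0.1921] [[225.  102.3]]
pred corner [ 0.5536 -0.3402] [[326.5 146.9]]
```

Request:
nudge_tcp(
  segments={"steps": [[0.0089,-0.0272,0,0.047],[0.0089,-0.0272,0,0],[0.0089,-0.0272,0,0],[0.0089,-0.0272,0,0],[0.0089,-0.0272,0,0],[0.0089,-0.0272,0,0],[0.0089,-0.0272,0,0],[0.0089,-0.0272,0,0],[0,0,0,0],[0,0,0,0]]},
  jaw=0.03,
)

```text
time: 2.77
position: [0.5271, -0.0241, 0.2226]
tool_rot: [0.995, 0.096, -0.0, 0.0]
ft_force: [0.3, 0.5, 0.4]
grip_width: 0.0301
grip_force: 0.0
```

```bash
python3 - <<'E'
from h import *
o=robot.get_obs();print(o["q"].round(4),o["position"].round(4),o["tool_rot"].round(4))
w=robot.camera("wrist");s=robot.camera("side")
hsv=cv2.cvtColor(w["img"],cv2.COLOR_RGB2HSV);H,S,V=[hsv[...,i].astype(int) for i in range(3)]
m=(H>100)&(H<125)&(S>110)
for b in blobs(m,60)[:3]:
    r=cv2.minAreaRect(np.float32(cast(w,b[:,0],.0058)[:,:2]*1000));print("blue",r,b[:,0].min(0),b[:,0].max(0))
a=[cv2.cvtColor(k["img"],cv2.COLOR_RGB2BGR) for k in(w,s)]
cv2.imwrite("pics/w2.png",cv2.convertScaleAbs(np.hstack([cv2.resize(a[0],(400,300)),cv2.resize(a[1],(400,300))]),alpha=1.4))
E
```

```text
[-2.5730e-01  3.9700e-01  1.6754e+00 -7.0000e-04  1.0693e+00  1.1225e+00] [ 0.5271 -0.0241  0.2226] [ 9.954e-01  9.550e-02 -1.000e-04  3.000e-04]
blue ((525.8372802734375, -22.16629409790039), (74.5012435913086, 7.057567119598389), 10.98997974395752) [250 142] [255 193]
blue ((599.7900390625, 260.2024230957031), (17.28390121459961, 15.820062637329102), 10.992310523986816) [47 67] [60 81]
```

View pics/w2.png

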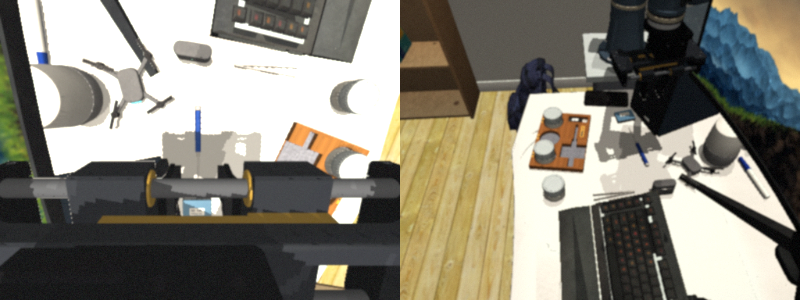

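Request:
nudge_tcp(
  segments={"steps": [[0.0015,0.0003,0.03,0],[0,0,0.03,0],[0,0,0.03,0],[0,0,0,0],[0,0,0,0]]},
)

```text
time: 3.28
position: [0.528, -0.0251, 0.1315]
tool_rot: [0.996, 0.094, -0.002, -0.001]
ft_force: [1.0, 0.3, -0.2]
grip_width: 0.0303
grip_force: 0.0
```

```bash
python3 - <<'E'
from h import *
o=robot.get_obs();q=o["q"];print(q.round(4),o["position"].round(4),"tau",o["joint_torque"].round(2))
D=[([-1.512,.5275,1.4335],[.147,-.607,.2222]),([-.661,.44,1.598],[.5012,-.2495,.2226]),([-.2573,.397,1.6754],[.5271,-.0241,.2226]),(q,o["position"])]
A=[];b=[]
for q,p in D:
    r=p[0]*np.cos(q[0])+p[1]*np.sin(q[0]);s=q[1]+q[2];print("lat",-p[0]*np.sin(q[0])+p[1]*np.cos(q[0]))
    A+=[[1,0,np.sin(q[1]),np.sin(s)],[0,1,np.cos(q[1]),np.cos(s)]];b+=[r,p[2]]
x,res,_,sv=np.linalg.lstsq(np.array(A),np.array(b),rcond=None);print("a1,d1-Lt,l1,l2",x.round(3),(np.array(A)@x-b).round(4),sv)
c=robot.camera("top");s=robot.camera("side")
a=[cv2.cvtColor(k["img"],cv2.COLOR_RGB2BGR) for k in(c,s)]
g=np.hstack([cv2.resize(a[0][170:384,60:300],(420,375)),cv2.resize(a[1][0:180,260:462],(420,375))])
cv2.imwrite("pics/d.png",cv2.resize(cv2.convertScaleAbs(g,alpha=2.2,beta=15),(800,600)))
E
```

```text
[-2.5890e-01  5.3240e-01  1.7576e+00 -3.0000e-04  8.5560e-01  1.1237e+00] [ 0.528  -0.0251  0.1315] tau [-2.000e-02 -3.718e+01 -1.141e+01  4.000e-02 -2.000e-02 -0.000e+00]
lat 0.11107717225444433
lat 0.11073996602445252
lat 0.11082468763267747
lat 0.1109245693677124
a1,d1-Lt,l1,l2 [-0.024 -0.066  0.517  0.391] [-0.0163  0.009  -0.0031  0.0022  0.0033 -0.0007  0.0161 -0.0105] [2.85693895 2.79311922 0.17244089 0.0815415 ]
```

View pics/d.png

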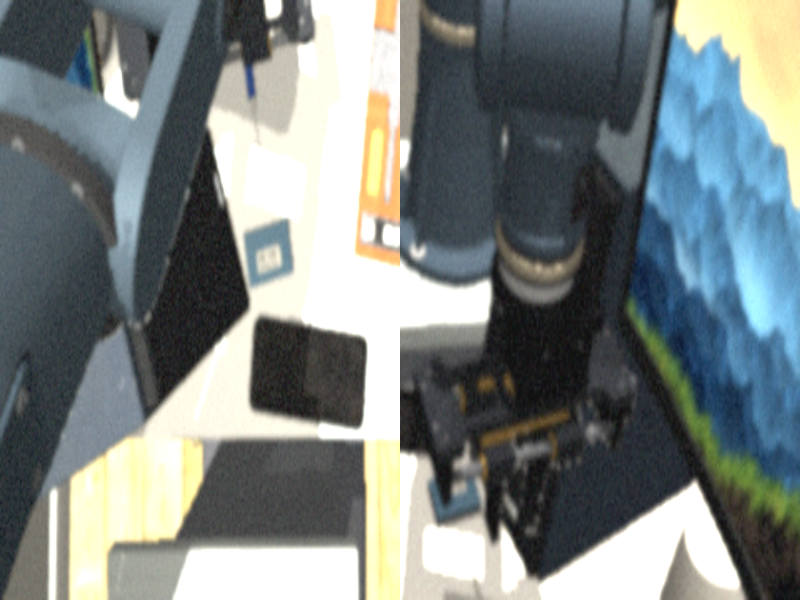

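```bash
python3 - <<'E'
from h import *
from scipy.optimize import least_squares
s=robot.camera("side");c=robot.camera("top")
for z in np.arange(.13,.62,.05): print(z.round(2),proj(s,[.528,-.025,z]).round(0)[0],end=' ')
D=[([-1.512,.5275,1.4335],[.147,-.607,.2222]),([-.661,.44,1.598],[.5012,-.2495,.2226]),([-.2573,.397,1.6754],[.5271,-.0241,.2226]),([-.2589,.5324,1.7576],[.528,-.0251,.1315])]
def f(x,):
    l1,l2,zc,o=x;e=[]
    for q,p in D:
        r=np.sqrt(p[0]**2+p[1]**2-.1109**2);t=q[1]+q[2]+o
        e+=[l1*np.sin(q[1])+l2*np.sin(t)-r,zc+l1*np.cos(q[1])+l2*np.cos(t)-p[2]]
    return e
r=least_squares(f,[.45,.4,0,.1]);print("\nl1,l2,d1-Lt,off",r.x.round(3),r.fun.round(4))
for z in(.2,.25,.3,.35):print(z,proj(s,[[.451,.06,z],[.312,.0,z]]).round(0).tolist(),proj(c,[[.451,.06,z],[.312,.0,z]]).round(0).tolist())
E
```

```text
0.13 [315. 158.] 0.18 [318. 140.] 0.23 [322. 119.] 0.28 [326.  97.] 0.33 [330.  71.] 0.38 [335.  43.] 0.43 [340.  11.] 0.48 [347. -25.] 0.53 [354. -67.] 0.58 [ 362. -115.] 
l1,l2,d1-Lt,off [ 0.586  0.411 -0.026  0.288] [ 0.0001  0.0002 -0.0001 -0.0002 -0.0001 -0.      0.0001 -0.    ]
0.2 [[354.0, 104.0], [312.0, 66.0]] [[143.0, 221.0], [177.0, 304.0]]
0.25 [[359.0, 83.0], [315.0, 46.0]] [[133.0, 220.0], [170.0, 310.0]]
0.3 [[365.0, 60.0], [318.0, 23.0]] [[121.0, 220.0], [162.0, 317.0]]
0.35 [[371.0, 34.0], [322.0, -2.0]] [[108.0, 219.0], [151.0, 325.0]]
```

Geometry check: the arm fit is exact (links 0.586/0.411) and the forearm stays about 4 cm clear of the case in the low pose. The picture shows the flange at crop (540,275) and fingers at (490,535), clear of the case. Descending and gripping.

Request:
nudge_tcp(
  segments={"steps": [[0,-0.0022,0.024,0],[0,0,0.024,0],[0,0,0.024,0],[0,0,0.024,0],[0,0,0.012,0],[0,0,0.010,0],[0,0,0.006,0],[0,0,0.004,0],[0,0,0,0],[0,0,0,0],[0,0,0,0]]},
  jaw=0.03,
)

```text
time: 4.4
position: [0.5293, -0.0217, 0.0054]
tool_rot: [0.995, 0.095, 0.001, 0.0]
ft_force: [0.6, -0.4, 0.5]
grip_width: 0.0302
grip_force: 0.0
```

Request:
nudge_tcp(
  segments={"steps": [[0,0,0,0],[0,0,0,0],[0,0,0,0],[0,0,0,0],[0,0,0,0]]},
  jaw=0.0,
  force=15,
)

```text
time: 4.82
position: [0.5288, -0.0216, 0.0048]
tool_rot: [0.995, 0.095, 0.0, 0.0]
ft_force: [-0.4, 0.3, 2.0]
grip_width: 0.0107
grip_force: 15.0
```

Request:
nudge_tcp(
  segments={"steps": [[0,0,-0.015,0],[0,0,-0.03,0],[0,0,-0.03,0],[0,0,-0.025,0],[-0.008,0.032,0,0],[-0.008,0.032,0,0],[-0.008,0.032,0,0],[-0.008,0.032,0,0],[-0.008,0.032,0,0],[-0.008,0.032,0,0],[0,0,0,0.118],[0,0,0,0.118],[0,0,0,0.118],[0,0,0,0],[0,0,0,0],[0,0,0,0]]},
)

```text
time: 6.15
position: [0.5178, -0.2189, 0.1045]
tool_rot: [0.997, -0.08, -0.0, -0.0]
ft_force: [-0.6, 0.2, -1.2]
grip_width: 0.011
grip_force: 15.0Traceback (most recent call last):
```

```bash
cat > look.py <<'E'
from h import *
import sys
o=robot.get_obs();print(o["q"].round(3)[[0,5]],o["position"].round(4),2*np.arctan2(o["tool_rot"][1],o["tool_rot"][0]),"fz",o["ft_force"].round(2),o["grip_width"].round(4))
w=robot.camera("wrist");np.savez("w.npz",**{k:w[k] for k in w})
cv2.imwrite("pics/%s.png"%sys.argv[1],cv2.cvtColor(w["img"],cv2.COLOR_RGB2BGR))
E
python3 look.py w3
```

```text
  File "look.py", line 3, in <module>
    o=robot.get_obs();print(o["q"].round(3)[[0,5]],o["position"].round(4),2*np.arctan2(o["tool_rot"][1],o["tool_rot"][0]),"fz",o["ft_force"].round(2),o["grip_width"].round(4))
                                                                                                                                                      ^^^^^^^^^^^^^^^^^^^^^
AttributeError: 'float' object has no attribute 'round'
```

```bash
sed -i 's/o\["grip_width"\].round(4)/round(o["grip_width"],4)/' look.py; python3 look.py w3
```

```text
[-0.599  1.132] [ 0.5178 -0.2189  0.1045] -0.16039933661776257 fz [-0.63  0.21 -1.23] 0.011
```

View pics/w3.png

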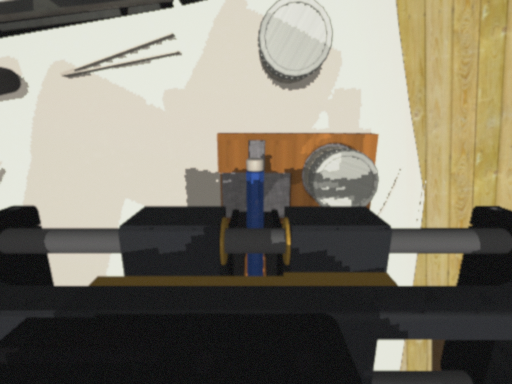

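The picture shows the tray's far edge level at row 133 (corners ≈(218,133),(378,134)), the groove end at (257,141-157), the held driver's handle pointing along it at col ~255, and the tins at (345,180), (296,35).

```bash
python3 - <<'E'
from h import *
w=dict(np.load("w.npz"));im=w["img"]
hsv=cv2.cvtColor(im,cv2.COLOR_RGB2HSV);H,S,V=[hsv[...,i].astype(int) for i in range(3)]
o=robot.get_obs();t=o["position"];R_=R.from_quat(o["tool_rot"])
tl=lambda p:R_.inv().apply(np.atleast_2d(p)-t).round(4)
for y in(143,146,149,152): print(y,S[y,240:275].tolist())
br=(H<20)&(S>90);br[:120]=0;br[200:]=0
q=blobs(br,50)[0][:,0];print("brown",q.min(0),q.max(0))
cols=[225,240,300,330,350,370];e=[np.argmax(br[120:160,x])+120-.5 for x in cols];print(e)
P=cast(w,np.c_[cols,e],.016);a=np.polyfit(tl(P)[:,1],tl(P)[:,0],1);print("far edge in tool x:",tl(P)[:,0],"slope",a[0])
L=[(np.argmax(br[y,200:])+200-.5) for y in(138,142,148,155,162)];Rr=[511-np.argmax(br[y,::-1])+.5 for y in(138,142,148,155,162)];print(L,Rr)
print("left y",tl(cast(w,np.c_[L,[138,142,148,155,162]],.016))[:,1],"right y",tl(cast(w,np.c_[Rr,[138,142,148,155,162]],.016))[:,1])
bl=(H>100)&(H<125)&(S>110)
for y in(172,180,188,196,203):
    x=np.where(bl[y,235:280])[0]+235;print(y,x.min(),x.max(),"handle ctr tool",tl(cast(w,[x.mean(),y],t[2]+.001)))
E
```

```text
143 [173, 173, 168, 170, 168, 173, 167, 158, 119, 27, 6, 10, 8, 9, 6, 8, 8, 6, 8, 6, 8, 10, 6, 13, 40, 119, 158, 167, 169, 170, 165, 169, 167, 171, 167]
146 [173, 168, 167, 169, 168, 168, 164, 159, 95, 20, 8, 6, 8, 8, 8, 9, 9, 7, 10, 8, 8, 8, 8, 10, 51, 128, 160, 167, 166, 169, 172, 169, 172, 171, 168]
149 [170, 169, 168, 167, 168, 168, 169, 160, 86, 19, 8, 7, 9, 11, 8, 7, 9, 9, 7, 7, 8, 8, 11, 12, 51, 130, 161, 169, 172, 170, 165, 172, 172, 167, 167]
152 [168, 172, 169, 169, 169, 171, 170, 160, 104, 25, 4, 8, 7, 7, 8, 8, 7, 9, 11, 8, 10, 12, 8, 14, 52, 130, 167, 171, 162, 167, 172, 170, 173, 171, 167]
brown [217 133] [377 199]
[np.float64(132.5), np.float64(132.5), np.float64(133.5), np.float64(132.5), np.float64(133.5), np.float64(133.5)]
far edge in tool x: [0.0552 0.0552 0.0543 0.0552 0.0543 0.0543] slope -0.006270387756862971
[np.float64(216.5), np.float64(217.5), np.float64(217.5), np.float64(217.5), np.float64(217.5)] [np.float64(377.5), np.float64(376.5), np.float64(376.5), np.float64(375.5), np.float64(374.5)]
left y [-0.0347 -0.0339 -0.034  -0.0343 -0.0345] right y [0.1147 0.1142 0.1148 0.1146 0.1144]
172 247 263 handle ctr tool [[ 0.0352  0.0009 -0.001 ]]
180 247 263 handle ctr tool [[ 0.0302  0.0009 -0.001 ]]
188 247 262 handle ctr tool [[ 0.0251  0.0006 -0.001 ]]
196 247 262 handle ctr tool [[ 0.0199  0.0006 -0.001 ]]
203 247 262 handle ctr tool [[ 0.0153  0.0006 -0.001 ]]
```

Request:
nudge_tcp(
  segments={"steps": [[0,0.0017,0.03,0],[0,0,0.03,0],[0,0,0.016,0],[0,0,0.005,0],[0,0,0.004,0],[0,0,0.003,0],[0,0,0.003,0],[0,0,0.003,0],[0,0,0.002,0],[0,0,0,0],[0,0,0,0]]},
)

```text
time: 7.12
position: [0.5179, -0.221, 0.0089]
tool_rot: [0.997, -0.081, 0.0, 0.0]
ft_force: [0.4, -1.0, -0.7]
grip_width: 0.011
grip_force: 15.0
```

Request:
nudge_tcp(
  segments={"steps": [[0,0,0.001,0],[0,0,0,0],[0,0,0,0]]},
)

```text
time: 7.37
position: [0.5179, -0.221, 0.0087]
tool_rot: [0.997, -0.081, 0.0, 0.0]
ft_force: [-0.4, 1.0, 5.6]
grip_width: 0.0106
grip_force: 15.0
```

Request:
nudge_tcp(
  segments={"steps": [[0,0,0,0],[0,0,0,0],[0,0,0,0]]},
  jaw=0.022,
)

```text
time: 7.62
position: [0.5177, -0.2209, 0.0077]
tool_rot: [0.997, -0.082, 0.0, 0.0]
ft_force: [-0.1, -1.3, -0.0]
grip_width: 0.02
grip_force: 0.0
```

Request:
nudge_tcp(
  segments={"steps": [[0,0,-0.01,0],[0,0,-0.02,0],[0,0,-0.03,0],[0,0,-0.03,0],[0,0,-0.02,0],[0,0,0,0],[0,0,0,0]]},
  jaw=0.022,
)

```text
time: 8.2
position: [0.5184, -0.2214, 0.1193]
tool_rot: [0.997, -0.081, 0.002, 0.001]
ft_force: [-0.5, 0.7, -0.5]
grip_width: 0.0217
grip_force: 0.0
```

```bash
python3 look.py w4; python3 - <<'E'
from h import *
w=dict(np.load("w.npz"))
c=robot.camera("top");s=robot.camera("side")
a=[cv2.cvtColor(k["img"],cv2.COLOR_RGB2BGR) for k in(w,s)]
cv2.imwrite("pics/v4.png",np.hstack([cv2.resize(a[0][100:290,150:400],(400,304),interpolation=2),cv2.resize(a[1][120:242,150:310],(400,304),interpolation=2)]))
for nm,k,l in(("s",s,[155,250,135,225]),):
    hsv=cv2.cvtColor(k["img"],cv2.COLOR_RGB2HSV);m=(hsv[...,0]>100)&(hsv[...,0]<125)&(hsv[...,1]>110);b=np.zeros_like(m);b[135:225,190:260]=1
    for q in blobs(m&b,5): print(nm,cv2.minAreaRect(np.float32(cast(k,q[:,0],.012)[:,:2]*1000)),q[:,0].min(0),q[:,0].max(0))
E
```

```text
[-0.602  1.132] [ 0.5184 -0.2214  0.1193] -0.1631255853012665 fz [-0.46  0.72 -0.47] 0.0217
s ((512.7611083984375, -220.99844360351562), (10.112547874450684, 72.37271881103516), 80.8695297241211) [216 183] [223 208]
```

View pics/v4.png

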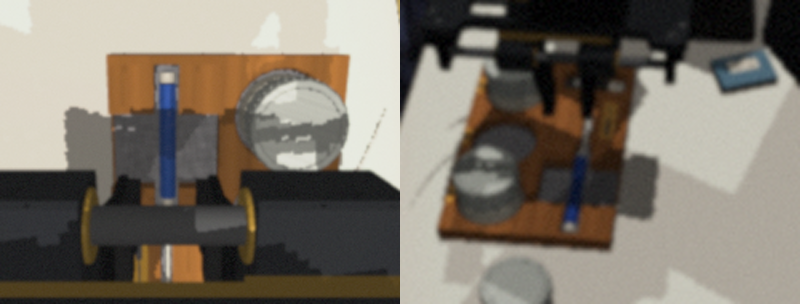

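The driver lies in its groove: blue handle at (167,140) centred in the groove and scoop in the left view, and consistent in the right one. Now to locate the desk tin precisely.

```bash
python3 - <<'E'
from h import *
w=dict(np.load("w.npz"));g=cv2.GaussianBlur(cv2.cvtColor(w["img"],cv2.COLOR_RGB2GRAY),(0,0),1)
for nm,(x0,x1,y0,y1),z in(("desk",(240,350,0,110),.048),("w2",(290,390,130,225),.052)):
    big=cv2.resize(g[y0:y1,x0:x1],None,fx=4,fy=4,interpolation=2)
    big=cv2.copyMakeBorder(big,80,80,80,80,cv2.BORDER_REPLICATE)
    r0=.028*265.5/(w["xyz"][2]-z)*4
    for x,y,r in cv2.HoughCircles(big,cv2.HOUGH_GRADIENT,1,20,param1=80,param2=15,minRadius=int(r0*.92),maxRadius=int(r0*1.08))[0][:4]:
        p=[(x-79.5)/4+x0-.5,(y-79.5)/4+y0-.5];print(nm,np.round(p,1),round(r/4,1),round(r0/4,1),cast(w,p,z).round(4))
E
```

```text
desk [288.5  47.2] 32.0 31.9 [[ 0.6353 -0.2688  0.048 ]]
desk [287.5  58.8] 32.4 31.9 [[ 0.6271 -0.2669  0.048 ]]
w2 [337.8 181. ] 30.2 32.5 [[ 0.5205 -0.2969  0.052 ]]
w2 [334.  173.8] 33.2 32.5 [[ 0.5275 -0.2943  0.052 ]]
```

```bash
cat > wt.py <<'E'
from h import *
import sys
F=[];M=[];T=[]
for i in range(int(sys.argv[1])):
    robot.camera("top");o=robot.get_obs();F.append(o["ft_force"]);T.append(o["joint_torque"][1:3])
print("t",round(o["time"],2),"F",np.mean(F,0).round(2),"sd",np.std(F,0).round(2),"tau",np.mean(T,0).round(2),o["position"].round(4),o["tool_rot"].round(4),"w",round(o["grip_width"],4),round(o["grip_force"],1))
E
```

Request:
nudge_tcp(
  segments={"steps": [[0.031,0.007,0,0],[0.031,0.007,0,0],[0.031,0.007,0,0],[0.031,0.007,0,0],[0,0,0,0],[0,0,0,0],[0,0,0,0]]},
  jaw=0.087,
)

```text
time: 8.93
position: [0.6336, -0.2675, 0.1154]
tool_rot: [0.997, -0.081, -0.002, -0.001]
ft_force: [-0.8, 0.3, 0.4]
grip_width: 0.061
grip_force: 0.0
```

```bash
python3 wt.py 10
```

```text
t 9.43 F [ 0.09  0.   -0.19] sd [0.55 0.46 0.57] tau [-50.74 -16.06] [ 0.6354 -0.2686  0.1179] [ 9.967e-01 -8.150e-02  1.000e-04  1.000e-04] w 0.0865 0.0
```

Request:
nudge_tcp(
  segments={"steps": [[0.0005,0,0.025,0],[0,0,0.03,0],[0,0,0.02,0],[0,0,0.012,0],[0,0,0.006,0],[0,0,0.003,0],[0,0,0,0],[0,0,0,0]]},
  jaw=0.087,
)

```text
time: 10.1
position: [0.6369, -0.2693, 0.0228]
tool_rot: [0.997, -0.082, 0.001, 0.001]
ft_force: [0.6, 0.5, 0.6]
grip_width: 0.0869
grip_force: 0.0
```

Request:
nudge_tcp(
  segments={"steps": [[0,0,0,0],[0,0,0,0],[0,0,0,0],[0,0,0,0],[0,0,0,0],[0,0,0,0]]},
  jaw=0.0,
  force=30,
)

```text
time: 10.6
position: [0.636, -0.2688, 0.0217]
tool_rot: [0.997, -0.081, 0.0, 0.0]
ft_force: [-0.1, -0.6, 0.9]
grip_width: 0.0554
grip_force: 30.3
```

Request:
nudge_tcp(
  segments={"steps": [[0,0,-0.005,0],[0,0,-0.01,0],[0,0,-0.02,0],[0,0,-0.03,0],[0,0,-0.03,0],[0,0,-0.01,0],[0,0,0,0],[0,0,0,0],[0,0,0,0],[0,0,0,0]]},
)

```text
time: 11.43
position: [0.6344, -0.2678, 0.124]
tool_rot: [0.997, -0.082, -0.002, -0.001]
ft_force: [-1.0, 1.0, -1.5]
grip_width: 0.055
grip_force: 30.0
```

```bash
python3 wt.py 12; python3 look.py w5
```

```text
t 12.03 F [-0.02 -0.09 -1.86] sd [0.36 0.58 0.43] tau [-52.17 -16.87] [ 0.636  -0.2687  0.1266] [ 9.967e-01 -8.150e-02  1.000e-04  0.000e+00] w 0.0551 30.0
[-0.561  1.173] [ 0.636  -0.2687  0.1266] -0.16320040845009767 fz [-0.16  0.45 -1.61] 0.0551
```

Net 1.7 N (~0.17 kg): tin_c is a light one, so it goes into the middle well.

Request:
nudge_tcp(
  segments={"steps": [[-0.0148,0.0038,0,0],[-0.0295,0.0075,0,0],[-0.0295,0.0075,0,0],[-0.0295,0.0075,0,0],[-0.0295,0.0075,0,0],[-0.0295,0.0075,0,0],[-0.0145,0.0038,0,0],[0,0,0,0],[0,0,0,0],[0,0,0,0],[0,0,0,0]]},
)

```text
time: 13.0
position: [0.4557, -0.2851, 0.1269]
tool_rot: [0.997, -0.081, 0.001, 0.001]
ft_force: [-0.8, -0.1, -1.9]
grip_width: 0.0549
grip_force: 30.0
```

```bash
python3 look.py w6; python3 - <<'E'
from h import *
w=dict(np.load("w.npz"));o=robot.get_obs();t=o["position"];Rt=R.from_quat(o["tool_rot"])
for v in([.028,0,-.026],[.028,.01,-.026]):print("lid far edge px",proj(w,t+Rt.apply(v)))
hsv=cv2.cvtColor(w["img"],cv2.COLOR_RGB2HSV);H,S,V=[hsv[...,i].astype(int) for i in range(3)]
br=(H<20)&(S>90)
e=[np.argmax(br[30:200,x])+30-.5 for x in(200,225,300,370)]
tl=lambda p:Rt.inv().apply(np.atleast_2d(p)-t).round(4)
print(e,"far edge tool x",tl(cast(w,np.c_[[200,225,300,370],e],.016))[:,0])
for y in(95,105,115): 
    x=np.where(br[y])[0];print(y,x.min(),x.max(),tl(cast(w,[[x.min()-.5,y],[x.max()+.5,y]],.016))[:,1])
print(V[195:260:4,256])
E
```

```text
[-0.767  0.966] [ 0.4557 -0.2851  0.1269] -0.1625405242652271 fz [-0.75 -0.1  -1.88] 0.0549
lid far edge px [[253.05043749 194.55246027]]
lid far edge px [[271.89696928 194.5454124 ]]
[np.float64(79.5), np.float64(79.5), np.float64(29.5), np.float64(29.5)] far edge tool x [0.1045 0.1045 0.1476 0.1477]
95 142 294 [-0.1091  0.0398]
105 143 293 [-0.1091  0.0391]
115 144 293 [-0.1091  0.0395]
[102  99 103 102 103 102 101  99  90  46  51  53  56  54  51  98 100]
```

Request:
nudge_tcp(
  segments={"steps": [[-0.0015,0.0004,0.02,0],[0,0,0.03,0],[0,0,0.022,0],[0,0,0.008,0],[0,0,0.006,0],[0,0,0.005,0],[0,0,0.004,0],[0,0,0.003,0],[0,0,0.002,0],[0,0,0,0],[0,0,0,0],[0,0,0,0]]},
)

```text
time: 14.05
position: [0.4529, -0.2849, 0.027]
tool_rot: [0.997, -0.082, 0.0, 0.0]
ft_force: [-0.3, 1.3, -2.0]
grip_width: 0.0554
grip_force: 30.0
```

Request:
nudge_tcp(
  segments={"steps": [[0,0,0.001,0],[0,0,0.0005,0],[0,0,0,0],[0,0,0,0]]},
)

```text
time: 14.38
position: [0.4529, -0.2849, 0.0257]
tool_rot: [0.997, -0.082, 0.0, 0.0]
ft_force: [-0.2, 0.3, 5.6]
grip_width: 0.0553
grip_force: 30.0
```

Request:
nudge_tcp(
  segments={"steps": [[0,0,0,0],[0,0,0,0],[0,0,0,0],[0,0,0,0],[0,0,0,0]]},
  jaw=0.087,
)

```text
time: 14.8
position: [0.4525, -0.2846, 0.0248]
tool_rot: [0.997, -0.081, -0.0, -0.0]
ft_force: [0.3, 0.0, -0.3]
grip_width: 0.0801
grip_force: 0.0
```

Request:
nudge_tcp(
  segments={"steps": [[0,0,-0.01,0],[0,0,-0.02,0],[0,0,-0.03,0],[0,0,-0.015,0],[0.0335,0,0,0],[0.0335,0,0,0],[0,0,0,0],[0,0,0,0],[0,0,0,0]]},
  jaw=0.087,
)

```text
time: 15.55
position: [0.5178, -0.2948, 0.1]
tool_rot: [0.997, -0.081, -0.001, -0.0]
ft_force: [0.4, 0.5, -0.2]
grip_width: 0.0873
grip_force: 0.0
```

```bash
python3 look.py w7; python3 - <<'E'
from h import *
w=dict(np.load("w.npz"));o=robot.get_obs()
c=robot.camera("top")
b=cv2.cvtColor(c["img"],cv2.COLOR_RGB2BGR)
cv2.imwrite("pics/t7.png",b)
E
```

```text
[-0.705  1.029] [ 0.5178 -0.2948  0.1   ] -0.1626618085556778 fz [ 0.4   0.54 -0.21] 0.0873
```

Seated at the predicted height (contact at 0.0257 m). Next: the tin in well_2.

Request:
nudge_tcp(
  segments={"steps": [[0.002,0.0005,0.025,0],[0,0,0.025,0],[0,0,0.014,0],[0,0,0.006,0],[0,0,0.0035,0],[0,0,0,0],[0,0,0,0]]},
  jaw=0.087,
)

```text
time: 16.23
position: [0.5208, -0.2967, 0.0272]
tool_rot: [0.997, -0.082, 0.0, 0.0]
ft_force: [-0.1, -0.3, 0.6]
grip_width: 0.0872
grip_force: 0.0
```

Request:
nudge_tcp(
  segments={"steps": [[0,0,0,0],[0,0,0,0],[0,0,0,0],[0,0,0,0],[0,0,0,0],[0,0,0,0]]},
  jaw=0.0,
  force=30,
)

```text
time: 16.73
position: [0.5207, -0.2963, 0.0268]
tool_rot: [0.997, -0.082, 0.0, 0.0]
ft_force: [-0.6, -0.5, 2.0]
grip_width: 0.0552
grip_force: 30.2
```

Request:
nudge_tcp(
  segments={"steps": [[0,0,-0.005,0],[0,0,-0.01,0],[0,0,-0.02,0],[0,0,-0.03,0],[0,0,-0.03,0],[0,0,-0.01,0],[0,0,0,0],[0,0,0,0],[0,0,0,0]]},
)

```text
time: 17.48
position: [0.5195, -0.2955, 0.1302]
tool_rot: [0.997, -0.082, -0.001, -0.001]
ft_force: [-0.3, 0.1, -1.5]
grip_width: 0.055
grip_force: 30.0
```

```bash
python3 wt.py 12
```

```text
t 18.08 F [-0.4   0.06 -1.2 ] sd [0.45 0.6  0.56] tau [-44.74 -14.38] [ 0.5207 -0.2964  0.1315] [ 0.9967 -0.0815 -0.      0.    ] w 0.0554 30.0
```

About 1.0 N: light too. Putting it back, then lifting the well_0 tin.

Request:
nudge_tcp(
  segments={"steps": [[0,0,0.02,0],[0,0,0.03,0],[0,0,0.026,0],[0,0,0.008,0],[0,0,0.006,0],[0,0,0.005,0],[0,0,0.004,0],[0,0,0.003,0],[0,0,0.002,0],[0,0,0.001,0],[0,0,0.0005,0],[0,0,0,0],[0,0,0,0],[0,0,0,0]]},
)

```text
time: 19.25
position: [0.521, -0.2966, 0.0268]
tool_rot: [0.997, -0.081, 0.0, 0.0]
ft_force: [-0.5, 0.4, 4.5]
grip_width: 0.0551
grip_force: 30.0
```

Request:
nudge_tcp(
  segments={"steps": [[0,0,0,0],[0,0,0,0],[0,0,0,0],[0,0,0,0],[0,0,0,0]]},
  jaw=0.087,
)

```text
time: 19.67
position: [0.5205, -0.2963, 0.0259]
tool_rot: [0.997, -0.082, -0.0, -0.0]
ft_force: [0.4, -0.1, -1.3]
grip_width: 0.0805
grip_force: 0.0
```

Request:
nudge_tcp(
  segments={"steps": [[0,0,-0.01,0],[0,0,-0.02,0],[0,0,-0.03,0],[0,0,-0.015,0],[-0.034,0,0,0],[-0.034,0,0,0],[-0.034,0,0,0],[-0.034,0,0,0],[0,0,0,0],[0,0,0,0],[0,0,0,0],[0,0,0,0]]},
  jaw=0.087,
)

```text
time: 20.67
position: [0.3881, -0.2756, 0.1016]
tool_rot: [0.997, -0.081, 0.001, 0.001]
ft_force: [0.3, 0.0, -0.3]
grip_width: 0.0867
grip_force: 0.0
```

```bash
python3 look.py w8
```

```text
[-0.853  0.881] [ 0.3881 -0.2756  0.1016] -0.16285019686869992 fz [ 0.27  0.03 -0.3 ] 0.0867
```

Request:
nudge_tcp(
  segments={"steps": [[0,-0.001,0.025,0],[0,0,0.025,0],[0,0,0.015,0],[0,0,0.006,0],[0,0,0.004,0],[0,0,0,0],[0,0,0,0]]},
  jaw=0.087,
)

```text
time: 21.3
position: [0.3873, -0.2737, 0.0264]
tool_rot: [0.997, -0.081, 0.0, 0.0]
ft_force: [0.6, -0.2, 0.6]
grip_width: 0.0872
grip_force: 0.0
```

Request:
nudge_tcp(
  segments={"steps": [[0,0,0,0],[0,0,0,0],[0,0,0,0],[0,0,0,0],[0,0,0,0],[0,0,0,0]]},
  jaw=0.0,
  force=35,
)

```text
time: 21.8
position: [0.3867, -0.2735, 0.0263]
tool_rot: [0.997, -0.081, 0.0, 0.0]
ft_force: [-1.1, -0.7, 1.1]
grip_width: 0.055
grip_force: 35.5
```

Request:
nudge_tcp(
  segments={"steps": [[0,0,-0.005,0],[0,0,-0.01,0],[0,0,-0.02,0],[0,0,-0.03,0],[0,0,-0.03,0],[0,0,-0.01,0],[0,0,0,0],[0,0,0,0],[0,0,0,0]]},
)

```text
time: 22.55
position: [0.3858, -0.2724, 0.1305]
tool_rot: [0.997, -0.082, -0.001, -0.001]
ft_force: [-0.6, 0.1, -4.9]
grip_width: 0.0549
grip_force: 35.0
```

```bash
python3 wt.py 12
```

```text
t 23.15 F [ 0.11 -0.05 -3.77] sd [0.34 0.26 0.45] tau [-36.36 -11.31] [ 0.3866 -0.2732  0.131 ] [ 9.967e-01 -8.150e-02 -1.000e-04 -1.000e-04] w 0.0549 35.0
```

3.6 N (~0.36 kg): this is the full tin. Raising it and checking the scene.

Request:
nudge_tcp(
  segments={"steps": [[0,0,-0.01,0],[0,0,-0.02,0],[0,0,-0.025,0],[0,0,-0.025,0],[0,0,-0.02,0],[0,0,-0.01,0],[0,0,0,0],[0,0,0,0],[0,0,0,0],[0,0,0,0],[0,0,0,0],[0,0,0,0]]},
)

```text
time: 24.15
position: [0.3863, -0.2729, 0.2402]
tool_rot: [0.997, -0.082, -0.001, -0.001]
ft_force: [0.4, 0.3, -2.2]
grip_width: 0.0549
grip_force: 35.0
```

```bash
python3 wt.py 6; python3 - <<'E'
from h import *
s=robot.camera("side");w=robot.camera("wrist")
a=[cv2.cvtColor(k["img"],cv2.COLOR_RGB2BGR) for k in(s,w)]
cv2.imwrite("pics/fin.png",np.hstack([cv2.resize(a[0][80:290,140:360],(400,382),interpolation=2),cv2.resize(a[1][20:290,130:412],(400,382),interpolation=2)]))
E
```

```text
t 24.45 F [-0.21  0.02 -3.46] sd [0.52 0.61 0.4 ] tau [-33.01 -16.99] [ 0.3866 -0.2733  0.241 ] [ 9.967e-01 -8.150e-02 -1.000e-04 -1.000e-04] w 0.055 35.0
```

View pics/fin.png

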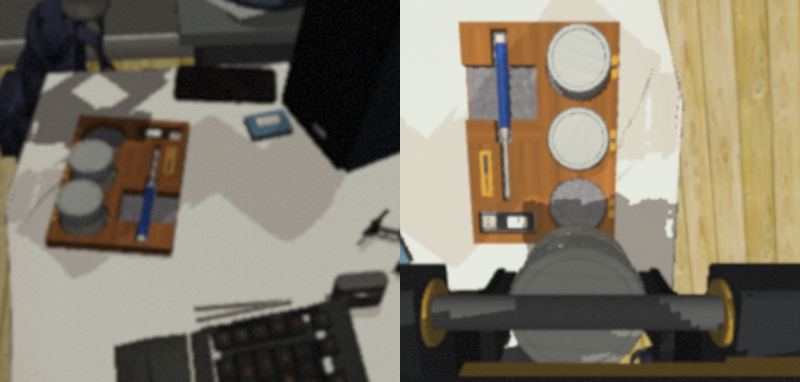

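The final view shows the driver in its groove from (500,38) to (506,200), light tins in the wells at (580,60) and (578,138), well_0 empty at (578,203), and the full tin upright in the gripper. Bystanders are undisturbed.

```bash
python3 -c "
from rig import robot
print(robot.hand_in())"
```

```text
the job is handed in; nothing more can be done
None
```

The blue screwdriver is fully down in its groove. The full tin (about 0.36 kg, from well_0) is held upright about 22 cm above the desk, and the two light tins (about 0.17 and 0.10 kg) stand in well_1 and well_2; handed in after about 24.5 s, with no verdict returned.

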